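# Fill the gift box from under the glass shelf

### The job

Two big chocolates, a long loaf and a round drum, stand on the marble slab under the glass shelf: bring each one out over the wooden front rail without knocking the glass, and pack both upright in the two empty places of the cardboard gift box, the loaf in the long one and the drum in the square one, each right down on the box floor. Set them down gently, do not drop them, and leave the small dome, the dark card and the jar where they are.

Things in the scene. Friction and masses are not known exactly. Their poses are not given: they have to be found in the camera images.
- case: display stand, fixed. Origin: centre of its underside on the table; its open front faces -x, to the robot's right. Marble slab 220 (x) x 360 (y) x 15 mm high. Small chocolates fixed at x = 32 to 93 mm, 13 mm high on the slab. Two 12 mm posts at x = 95, y = +-175 mm carry the glass shelf; front and sides are open. A vertical tool cannot get in; one tilted 40 degrees, fingers along +x and down, can.
- rail_top (a point): middle of the top of the wooden front rail of the stand, which is 10 mm thick (x), 380 mm wide (y), at x = -121 to -111 mm in the stand's frame; its top is 24 mm above the table, 9 mm above the slab
- glass: clear glass shelf, fixed on the stand, 185 (x) x 380 (y) x 8 mm thick. Its origin lies on its underside, 230 mm above the table, straight above the origin of the stand; the sheet runs from x = -75 to x = 110 mm.
- glass_edge (a point): middle of the lower front edge of the glass shelf, 230 mm above the table
- loaf: loose dark chocolate loaf, block 72 (x) x 34 (y) x 54 mm high, thin slanting ridges on top, 0.1 to 0.2 kg. Origin: centre of its underside; x along its length, roughly into the stand at the start; z up. It stands on the slab, its centre 28 to 47 mm behind the front edge of the glass, in the left or right half of the stand.
- drum: loose chocolate drum, dark brown, upright cylinder 44 mm in diameter, 54 mm high, about 0.1 kg. Origin: centre of its underside, z up. It stands on the slab in the other half of the stand, as far under the glass.
- box: open cardboard gift box, fixed, 87 (x) x 142 (y) mm; walls and partitions 3 mm thick, tops 18 mm above the table; floor 4 mm thick. Origin: centre of its underside. Small chocolates (tops at 17 mm) are fixed in it and leave two empty places, 81 (x) x 43 (y) and 53 x 53 mm, 14 mm deep; beside a packed piece there is no room for fingers below the wall tops, so hold it higher up.
- loaf_place (a point): centre of the floor of the long empty place, 81 (x) x 43 (y) mm, for the loaf (4.5 mm room on every side); 4 mm above the table, at x = 0, y = -46.5 mm in the box's frame. Axes as the box: the loaf lies along x, either way round.
- drum_place (a point): centre of the floor of the square empty place, 53 x 53 mm, for the drum (4.5 mm room on every side); 4 mm above the table, at x = -14, y = 41.5 mm in the box's frame
- dome: small loose dome-shaped chocolate, 34 mm in diameter, 23 mm high, on the slab, a little deeper in, between loaf and drum; leave it. Origin: centre of its underside.
- card: dark blank price card, 44 mm wide (y), 36 mm high, on a 24 mm deep foot, loose on the table in front of the rail; leave it. Origin: centre of its underside.
- jar: amber jar with brass cap, 60 mm in diameter, 90 mm high, on the table beyond the gift box; leave it. Origin: centre of its underside.
Things that resemble listed ones, but are neither listed nor needed, are in the scene too. Leave any pink or turquoise look-alike of the drum alone.

How it is judged:
At the end, for the whole second after the job is handed in: The loaf's and the drum's undersides are centred within 9 mm (height included) of the floor centres of their places in the gift box, both upright within 0.1 rad and at rest (under 0.02 m/s); the dome, the card and the jar are within 2 cm of where they stood (distance between loaf and loaf_place below 0.009 m and angle between each of loaf, drum's own z axis and vertical below 0.1 rad and linear speed of each of loaf, drum below 0.02 m/s and distance between drum and drum_place below 0.009 m and distance of each of dome, card, jar from where it was at the start of the episode below 0.02 m); the robot touches nothing.
It fails at once if the chocolate loaf was dropped (let go and falling faster than 0.6 m/s, about 2 cm of fall) (linear speed of loaf above 0.6 m/s and contact force between the fingers and loaf below 0.1 N).
It fails at once if the chocolate drum was dropped (let go and falling faster than 0.6 m/s, about 2 cm of fall) (linear speed of drum above 0.6 m/s and contact force between the fingers and drum below 0.1 N).
It fails at once if the glass shelf was knocked with more than 5 N (contact force between glass and anything else above 5 N).
It fails at once if the dome, the card or the jar was displaced by more than 2 cm (distance of any of dome, card, jar from where it was at the start of the episode above 0.02 m).
It also fails if it takes over 64 s, if anything falls off the work surface, if the arm or the gripper's body presses on something with over 40 N, if the wrist force passes 120 N, or if a joint passes its speed limit or range.

### The arm

A 7-joint arm with a two-finger parallel gripper is mounted at the origin on the work surface. World frame = base frame: x ahead of the robot, y to its left, z up, the work surface at z = 0. Lengths are in m, angles in rad, forces in N, time in s.
With the tool pointing down it reaches from about 0.35 to 0.9 m from the base axis. Payload 8.1 kg.
Tool frame: the origin (TCP) lies at the very end of the fingers, on their centre line; the grasp point (between the pads) lies 19 mm behind it; z points along the fingers, y is the line along which they close (so a half turn about z gives the same grasp; the last joint's range is limited). The gripper opens to 92 mm and grips with 3 to 60 N. Pads are 19 mm wide; open, the fingers measure 130 mm over their backs; the gripper's body (75 mm by 190 mm) begins 47 mm behind the grasp point.
Start: joints at [1.088, 0.434, 0.025, 1.573, -0.012, 1.134, -0.075], TCP at [0.232, -0.58, 0.227] pointing down, gripper open.
Joint ranges: [-2.62, 2.62], [-0.44, 2.09], [-1.27, 1.32], [0.08, 2.57], [-1.32, 4.46], [0.12, 2], [-2.74, 2.74]. Speed limits (rad/s): [2.22, 2.22, 3.01, 3.01, 3.14, 3.14, 3.14].

### API

Orientations are given as a rotation vector (axis times angle).
In Python, from cell import observe, get_image, sign_off, find_in, trace, place_of gives the robot as it stands. The module is installed in compiled form; this text tells all that it offers.
- The arm moves only by the shell command python3 -m handwheel 'ROWS' [OPENING] [FORCE]. ROWS is JSON, a list of rows, each a list of 6 numbers: the shift along the tool's x, y, z each as a share of 0.02 m, from -1 to 1, then the turn, a rotation vector about the tool's x, y, z each as a share of 4 degrees, from -1 to 1. A call has 1 to 8 rows; each row shifts and turns the commanded pose from where the row before left it, along the tool's axes as they then stand; what a row does not reach is not made up. A row lasts 1/12 s, in which the tool goes at most 41.7 mm and 7.16 degrees, less where a joint would pass 70% of its speed; a pose out of reach is approached as far as the arm can. A call with a number of a shift or a turn outside -1 to 1 is refused whole. A call with a gripper value outside its range is refused whole. OPENING is the opening, from 0 (shut) to 1 (fully open), set as the call begins (- or left out, the last holds). The fingers move at their own pace and stop on an object; FORCE is the grip in N (left out, the last holds). Time passes only in rows, so rows that do not move let the fingers close. It gives the time, the measured TCP pose, the force, the opening and the grip force at its end, in the units of the state.
- observe(): the state, without advancing time (a new reading comes with each control period).
- get_image(name): name is "scene" or "top"; returns a dict with "image" (384x512x3 uint8, red, green, blue), "fx", "fy", "cx", "cy" (pixels), "position" and "orientation" of the camera in the world. Camera axes: x right, y down, z forward; pixel columns grow to the right and rows downward; lengths in m; the calibration is good to about 2 mm. A picture is of the moment at which its call begins. There is no depth.
- sign_off(): hands the job in; it is judged then, once.
Trained networks look in the newest picture that a camera, given by its name, has taken for a name from the list of things; names that differ only in an ending like _2 or _b are one class to them, and where a whole thing is asked for, a point or a joint stands for the part that bears it (a point fixed in the world has none). Each returns a list of dicts, best first, with "score" (0 to 1); they miss things now and then, are a little off and sometimes report something else, mostly with a low value. They report only what shows in the picture. A call takes as long as a camera call. They do not tell look-alikes from the thing itself.
- find_in(label, camera): "rect" ([centre column, centre row, width, height] as shares, 0 to 1, of the picture: columns of its width, rows of its height, round what is visible of it).
- trace(label, camera): "region" (384x512 bool, what is visible of it) and "rect" ([centre column, centre row, width, height] as shares, 0 to 1, of the picture: columns of its width, rows of its height, round what is visible of it).
- place_of(label, camera): "point" ([column, row] as shares, 0 to 1, of the picture: columns of its width, rows of its height: a listed point, or the origin of a listed thing).
The state is a dict: "clock": time; "joints": joint angles; "dq": joint speeds; "joint_efforts": joint torques, N m; "position": TCP position; "ee_rot": TCP orientation; "force": force on the tool from outside, world axes, zero at the start; "ft_torque": the same for the moment, N m; "width": opening from 0.0 (shut) to 1.0 (fully open); "gripper_force": force on a finger pad.
Only numpy, scipy, OpenCV 4.12 (cv2) and the standard library are available. Lean on these libraries where they do the work, as an engineer would, in place of code of your own. Each camera call takes 0.05 s, during which the arm holds its last target. There are 200 camera calls.

## Working session

There is one attempt and no reset: what is moved stays moved. The work goes in short steps, Python scripts to look and compute and a shell command to move; the robot and the scene stay as the last step left them, time stands still between calls to the robot, and variables do not carry over. Pictures are saved under pics/ and viewed, at most 10 in all, crops included, and the job is handed in when it is done.

```bash
mkdir -p pics; cat > h.py <<'E'
import numpy as np,cv2
from scipy.spatial.transform import Rotation as R
from cell import *
def rot(o):
    o=np.array(o,float)
    if o.shape==(3,3): return o
    return R.from_rotvec(o).as_matrix() if o.size==3 else R.from_quat(o).as_matrix()
def ray(im,u,v):  # u,v pixels
    d=rot(im['orientation'])@np.array([(u-im['cx'])/im['fx'],(v-im['cy'])/im['fy'],1]); return np.array(im['position']),d
def onz(im,u,v,z):
    p,d=ray(im,u,v); return p+d*(z-p[2])/d[2]
def proj(im,P):
    c=rot(im['orientation']).T@(np.array(P)-im['position']); return c[:2]/c[2]*[im['fx'],im['fy']]+[im['cx'],im['cy']]
E
python3 - <<'E'
from h import *
np.set_printoptions(precision=4,suppress=True)
print(observe())
for n in("scene","top"):
    im=get_image(n);cv2.imwrite(f"pics/{n}0.png",im['image'][:,:,::-1])
    print(n,{k:v for k,v in im.items() if k!='image'})
    for l in"case rail_top glass_edge glass loaf drum box loaf_place drum_place dome card jar".split():
        print(l,[(round(r['score'],2),np.array(r['point'])*[512,384]) for r in place_of(l,n)[:4]],[np.array(r['rect'])*[512,384,512,384] for r in find_in(l,n)[:3]] if l in('loaf','drum','box') else '')
E
```

```text
{'clock': 0.0, 'joints': array([ 1.0884,  0.4352,  0.025 ,  1.5741, -0.0116,  1.134 , -0.0751]), 'dq': array([ 0.0019,  0.0003,  0.001 ,  0.0005, -0.0002, -0.0011, -0.0003]), 'joint_efforts': array([ -0.    , -66.7863,   0.9854, -31.4463,  -0.0604,   0.0429,
         0.0002]), 'position': array([ 0.2315, -0.58  ,  0.2259]), 'ee_rot': array([-3.0836, -0.5927,  0.0007]), 'force': array([-0.205 , -0.784 , -0.4949]), 'ft_torque': array([ 0.0391, -0.0201,  0.0318]), 'gripper_force': 0.0, 'width': 0.9990555070287782}
scene {'fx': 468.5348727353971, 'fy': 468.5348727353971, 'cx': 259.99516643685, 'cy': 197.52755958035627, 'position': array([ 1.0051, -0.5774,  0.9747]), 'orientation': array([-2.2485, -0.7797,  0.3527])}
case [(0.86, array([317.7984, 215.3088])), (0.32, array([335.8208, 234.5856]))] 
rail_top [(0.68, array([293.888 , 231.5136])), (0.65, array([306.0224, 164.8128])), (0.32, array([333.9776, 233.088 ]))] 
glass_edge [(0.65, array([304.1792, 164.5824]))] 
glass [(0.78, array([324.7104, 151.7952]))] 
loaf [(0.91, array([336.5888, 231.0912])), (0.24, array([188.416 , 305.0112]))] 
[... 1204 characters left out ...]
[356.4032, 196.3392,  41.0112,  59.0976])]
drum [(0.63, array([278.8864, 237.696 ])), (0.6, array([199.2192, 282.3936])), (0.5, array([156.0064, 277.7088])), (0.4, array([203.8784, 213.3888]))] [array([278.1696, 238.3104,  13.312 ,  21.8112]), array([196.5568, 284.5824,  17.3056,  18.2016]), array([152.6272, 275.712 ,  18.4832,  14.4   ])]
box [(0.98, array([358.2976, 194.9952]))] [array([354.9696, 196.3008,  38.912 ,  59.4048])]
loaf_place [(0.75, array([360.0896, 181.0944]))] 
drum_place [(0.75, array([351.5904, 210.0864]))] 
dome [(0.66, array([176.896 , 171.9936])), (0.17, array([208.9984, 156.7872]))] 
card [(0.51, array([254.3104, 192.8832]))] 
jar [(0.77, array([377.2928, 124.9152]))]
```

View pics/scene0.png

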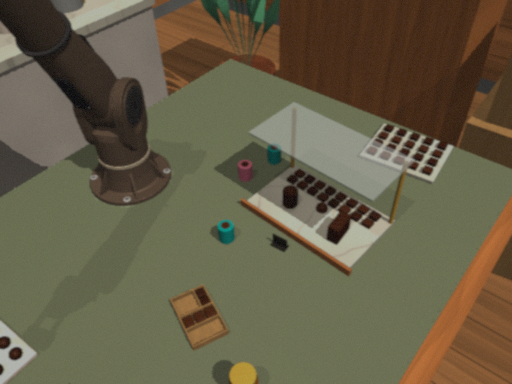

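View pics/top0.png

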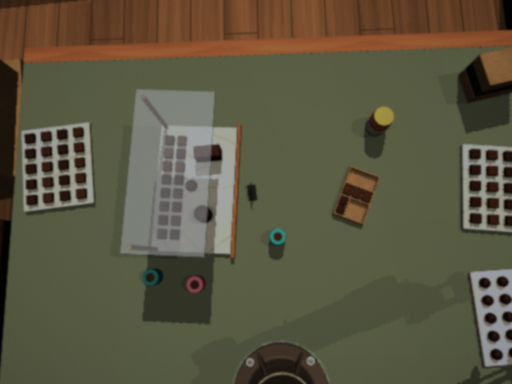

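The drum could be mistaken for the pink look-alike at scene (245,170) or the turquoise ones at (274,155) and (226,232). The dark brown one is at (290,196), under the glass. The loaf is at scene (338,228), with the dome at (321,208). The box is at (198,316), the card at (280,242) and the jar at (243,375). Next I'll fit silhouettes in both cameras and check them in a crop.

```bash
cat >> h.py <<'E'
from scipy.optimize import minimize
def boxpts(L,W,H,z0=0,cx=0,cy=0):
    return np.array([[cx+a*L/2,cy+b*W/2,z0+c*H] for a in(-1,1) for b in(-1,1) for c in(0,1)])
def cyl(r,H):
    t=np.linspace(0,2*np.pi,40); return np.array([[r*np.cos(a),r*np.sin(a),h] for a in t for h in(0,H)])
def place(pts,x,y,z,yaw): return R.from_euler('z',yaw).apply(pts)+[x,y,z]
def sil(im,P):
    uv=np.array([proj(im,p) for p in P]); m=np.zeros((384*4,512*4),np.uint8)
    cv2.fillConvexPoly(m,np.round((cv2.convexHull(uv.astype(np.float32))[:,0]+.5)*4-.5).astype(np.int32),1)
    return cv2.resize(m.astype(np.float32),(512,384),interpolation=cv2.INTER_AREA)
def fit(obs,pts,z,x0,yaw=True):
    def f(q):
        P=place(pts,q[0],q[1],z,q[2] if yaw else 0); c=0
        for im,m in obs:
            s=sil(im,P); c+=1-np.minimum(s,m).sum()/np.maximum(s,m).sum()
        return c
    s0=[x0[0],x0[1],x0[2]]; sim=np.array([s0]+[[s0[j]+([.01,.01,.15][j] if j==i else 0) for j in range(3)] for i in range(3 if yaw else 2)])
    if not yaw:
        g=lambda q:f([q[0],q[1],0]); r=minimize(g,s0[:2],method='Nelder-Mead',options=dict(initial_simplex=sim[:,:2],xatol=1e-4,fatol=1e-4))
    else: r=minimize(f,s0,method='Nelder-Mead',options=dict(initial_simplex=sim,xatol=1e-4,fatol=1e-4))
    return r.x,r.fun
E
cat > m.py <<'E'
from h import *
np.set_printoptions(precision=4,suppress=True)
ims={n:get_image(n) for n in("scene","top")}
S,T=ims['scene'],ims['top']
def tr(l,n,uv):
    get_image(n)
    c=[r['region'].astype(np.float32) for r in trace(l,n)]
    c=[m for m in c if np.hypot(*(np.array(np.nonzero(m)).mean(1)[::-1]-uv))<12]
    if not c: print('no',l,n)
    return [(ims[n],c[0])] if c else []
O={}
O['drum']=tr('drum','scene',(289,196))+tr('drum','top',(203,214))
O['loaf']=tr('loaf','scene',(338,228))+tr('loaf','top',(209,153))
O['box']=tr('box','scene',(198,317))+tr('box','top',(356,196))
def rail(n,lo,hi):
    h=cv2.cvtColor(ims[n]['image'],cv2.COLOR_RGB2HSV); m=((h[...,0]<14)&(h[...,1]>140)&(h[...,2]>70)).astype(np.uint8)
    k=np.zeros_like(m);k[lo[1]:hi[1],lo[0]:hi[0]]=1; m*=k
    nn,lab,st,_=cv2.connectedComponentsWithStats(m); i=1+st[1:,4].argmax(); print('rail',n,st[i]); return (lab==i).astype(np.float32)
ro=[(S,rail('scene',(232,190),(360,275))),(T,rail('top',(226,118),(246,264)))]
hs=onz(S,338,238,.015);hd=onz(S,289,205,.015);hb=onz(S,198,316,0)
rc=(onz(T,240,125,.024)+onz(T,234,258,.024))/2
fs={}
fs['rail']=fit(ro,boxpts(.01,.38,.024),0,[rc[0],rc[1],1.6]),boxpts(.01,.38,.024),0
fs['railS']=fit(ro[:1],boxpts(.01,.38,.024),0,[rc[0],rc[1],1.6]),boxpts(.01,.38,.024),0
for l,p,z,h,y in(('drum',cyl(.022,.054),.015,hd,0),('loaf',boxpts(.072,.034,.054),.015,hs,1.6),('box',boxpts(.087,.142,.018),0,hb,1.2)):
    fs[l]=fit(O[l],p,z,[h[0],h[1],y],y!=0),p,z
    for o in O[l]: print('  single',l,o[0] is S,fit([o],p,z,[h[0],h[1],y],y!=0))
for k,(f,p,z) in fs.items(): print(k,f)
for l,z,n in(('dome',.015,'top'),('dome',.015,'scene'),('card',0,'top'),('card',0,'scene'),('jar',0,'top')):
    get_image(n); r=place_of(l,n)
    if r: print(l,n,onz(ims[n],*(np.array(r[0]['point'])*[512,384]),z))
print('glass edge seen S',[onz(S,*(np.array(r['point'])*[512,384]),.23) for r in place_of('glass_edge','scene')[:1]] if get_image('scene') else 0)
def crop(im,u,v,w,h,k=4):
    i=cv2.resize(im['image'][v:v+h,u:u+w,::-1],None,fx=k,fy=k,interpolation=cv2.INTER_CUBIC)
    for key,(f,p,z) in fs.items():
        q=f[0]; uv=np.array([proj(im,x) for x in place(p,q[0],q[1],z,q[2] if len(q)>2 else 0)]); hu=((cv2.convexHull(uv.astype(np.float32))+.5-[u,v])*k).astype(np.int32)
        cv2.polylines(i,[hu],True,(0,255,0),1)
    return i
a=np.hstack([crop(S,236,170,125,100,4),crop(T,145,115,75,100,4)[:, :300]])
b=np.hstack([crop(S,160,280,90,50,4),crop(T,330,165,60,50,4),np.zeros((200,200,3),np.uint8)])
cv2.imwrite('pics/fit0.png',np.vstack([a,b]))
E
python3 m.py
```

```text
no drum top
no box scene
rail scene [241 199 110  75 503]
rail top [231 124  10 134 398]
  single drum True (array([0.4621, 0.2   ]), np.float64(0.13674300909042358))
  single loaf True (array([0.6342, 0.1814, 1.6742]), np.float64(0.0743873119354248))
  single loaf False (array([0.6313, 0.1722, 1.8961]), np.float64(0.6542643904685974))
  single box False (array([ 0.512 , -0.2228,  1.1594]), np.float64(0.030083060264587402))
rail (array([0.5412, 0.1093, 1.5035]), np.float64(0.890104353427887))
railS (array([0.5371, 0.11  , 1.5044]), np.float64(0.5306193828582764))
drum (array([0.4621, 0.2   ]), np.float64(0.13674300909042358))
loaf (array([0.6341, 0.1825, 1.6702]), np.float64(0.7339411377906799))
box (array([ 0.512 , -0.2228,  1.1594]), np.float64(0.030083060264587402))
dome scene [0.5487 0.241  0.015 ]
card top [0.5278 0.0675 0.    ]
card scene [0.5243 0.1355 0.    ]
jar top [ 0.7098 -0.2915  0.    ]
glass edge seen S [array([0.5311, 0.1553, 0.23  ])]
```

View pics/fit0.png

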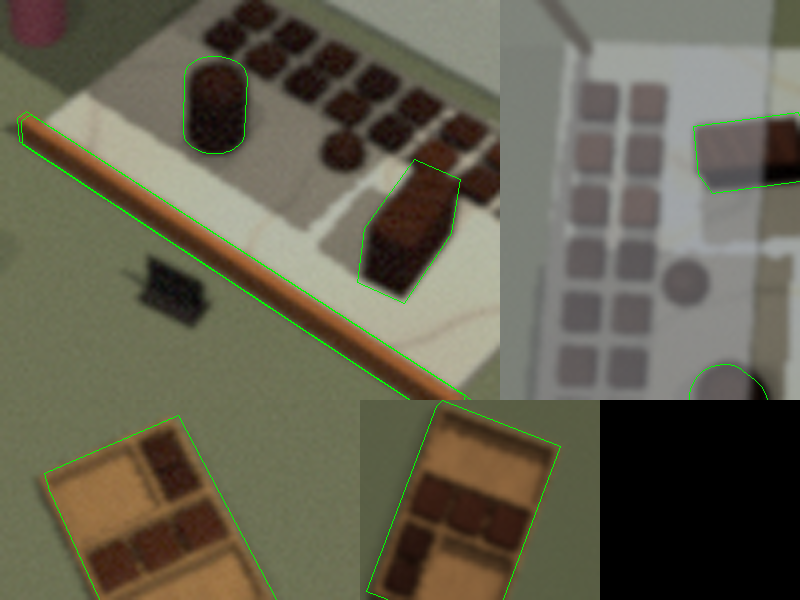

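The picture shows the fitted outlines lying on the real objects. The dark drum is at crop (215,105), i.e. scene (290,196), the loaf at (338,228), and the rail and box match as well. Pink and turquoise are excluded. I'm starting toward the stand while keeping high.

```bash
A='[1,-0.57,0,0,0,0]'; cat > to.py <<'E'
import sys
from h import *
# to.py x y z yaw_heading tilt_deg : remaining shift (units 20mm, tool axes) and turn (units 4deg)
np.set_printoptions(precision=2,suppress=True)
x,y,z,yaw,t=map(float,sys.argv[1:6]); t=np.radians(t)
h=np.array([np.cos(yaw),np.sin(yaw),0]);r=np.array([np.sin(yaw),-np.cos(yaw),0])
zt=np.sin(t)*h-np.cos(t)*np.array([0,0,1]);M=np.array([np.cross(r,zt),r,zt]).T
s=observe();C=rot(s['ee_rot']);d=np.array([x,y,z])-s['position']
print('clock',s['clock'],'pos',s['position'].round(4),'joints',s['joints'].round(2))
print('shift in current axes',C.T@d/.02,'in target axes',M.T@d/.02,'turn',R.from_matrix(C.T@M).as_rotvec(degrees=True)/4)
E
python3 -m handwheel '[[1,-0.57,0,0,0,0],[1,-0.57,0,0,0,0],[1,-0.57,0,0,0,0],[1,-0.57,0,0,0,0],[1,-0.57,0,0,0,0],[1,-0.57,0,0,0,0],[1,-0.57,0,0,0,0],[1,-0.57,0,0,0,0]]' 0.65 25
python3 -m handwheel '[[1,-0.57,0,0,0,0],[1,-0.57,0,0,0,0],[1,-0.57,0,0,0,0],[1,-0.57,0,0,0,0],[1,-0.57,0,0,0,0],[1,-0.57,0,0,0,0],[1,-0.57,0,0,0,0],[1,-0.57,0,0,0,0]]'
python3 to.py 0.645 -0.06 0.23 1.67 40
python3 - <<'E'
from h import *
np.set_printoptions(precision=4,suppress=True)
T=get_image('top');S=get_image('scene')
print('card approx',onz(T,252,192,.02),onz(S,280,243,.015),'dome',onz(T,191,185,.03),onz(S,321,209,.027))
b=np.array([.512,-.2228]);a=1.1594
for l,im,uv in(('lp',T,(360.1,181.1)),('dp',T,(351.6,210.1)),('lp',S,(204.5,330.7)),('dp',S,(187.1,304.8))):print(l,onz(im,*uv,.004))
E
```

```text
clock: 3.57
position: [0.3471, -0.4356, 0.2268]
ee_rot: [3.085, 0.593, 0.0]
force: [0.7, 0.2, 0.6]
width: 0.646
gripper_force: 0.0
clock: 4.23
position: [0.4619, -0.2916, 0.2269]
ee_rot: [3.085, 0.593, 0.0]
force: [0.1, -0.1, -0.3]
width: 0.652
gripper_force: 0.0
clock 4.2333 pos [ 0.46 -0.29  0.23] joints [ 0.55  0.31 -0.12  1.76  0.04  1.07 -0.77]
shift in current axes [12.79 -7.36 -0.16] in target axes [ 8.23 10.26  6.7 ] turn [  6.44   8.55 -17.68]
card approx [0.5248 0.0642 0.02  ] [0.5323 0.064  0.015 ] dome [0.5476 0.2322 0.03  ] [0.5548 0.2242 0.027 ]
lp [ 0.5497 -0.2396  0.004 ]
dp [ 0.4685 -0.2107  0.004 ]
lp [ 0.5468 -0.2424  0.004 ]
dp [ 0.4663 -0.2183  0.004 ]
```

```bash
python3 -m handwheel '[[1,-0.57,0,0,0,0],[1,-0.57,0,0,0,0],[1,-0.57,0,0,0,0],[1,-0.57,0,0,0,0],[1,-0.57,0,0,0,0],[1,-0.57,0,0,0,0],[1,-0.57,0,0,0,0],[1,-0.57,0,0,0,0]]' >/dev/null
python3 -m handwheel '[[1,-0.57,0,0,0,0],[1,-0.57,0,0,0,0],[1,-0.57,0,0,0,0],[1,-0.57,0,0,0,0],[0.8,-0.5,0,0,0,0]]' >/dev/null
python3 -m handwheel '[[0,0,0,0,0,-1],[0,0,0,0,0,-1],[0,0,0,0,0,-1],[0,0,0,0,0,-1],[0,0,0,0,0,-1],[0,0,0,0,0,-1],[0,0,0,0,0,-1],[0,0,0,0,0,-1]]' >/dev/null
python3 -m handwheel '[[0,0,0,0,0,-1],[0,0,0,0,0,-1],[0,0,0,0,0,-1],[0,0,0,0,0,-1],[0,0,0,0,0,-1],[0,0,0,0,0,-1],[0,0,0,0,0,-1],[0,0,0,0,0,-1]]' >/dev/null
python3 -m handwheel '[[0,0,0,0,0,-1],[0,0,0,0,0,-1],[0,0,0,0,0,-0.5],[0,0,0,0,1,0],[0,0,0,0,1,0],[0,0,0,0,1,0],[0,0,0,0,1,0],[0,0,0,0,1,0]]' 
python3 -m handwheel '[[0,0,0,0,1,0],[0,0,0,0,1,0],[0,0,0,0,1,0],[0,0,0,0,1,0],[0,0,0,0,1,0],[0,0,0,0,0,0]]' 
python3 to.py 0.645 0.079 0.178 1.67 40
```

```text
clock: 7.42
position: [0.6448, -0.0624, 0.2271]
ee_rot: [-1.92, -2.122, -0.342]
force: [0.3, 0.0, 0.0]
width: 0.65
gripper_force: 0.0
clock: 7.92
position: [0.644, -0.0662, 0.2231]
ee_rot: [-1.718, -1.885, -0.623]
force: [0.4, -1.2, -1.5]
width: 0.651
gripper_force: 0.0
clock 7.9167 pos [ 0.64 -0.07  0.22] joints [ 0.72  0.78 -0.67  1.33 -0.22  1.36  0.32]
shift in current axes [4.07 0.74 6.38] in target axes [4.08 0.77 6.37] turn [-0.   -0.03 -0.1 ]
```

```bash
python3 -m handwheel '[[0.58,0.11,0.91,0,0,0],[0.58,0.11,0.91,0,0,0],[0.58,0.11,0.91,0,0,0],[0.58,0.11,0.91,0,0,0],[0.58,0.11,0.91,0,0,0],[0.58,0.11,0.91,0,0,0],[0.58,0.11,0.91,0,0,0],[0,0,0,0,0,-0.1]]'
python3 to.py 0.633 0.194 0.041 1.67 40
```

```text
clock: 8.58
position: [0.6435, 0.0895, 0.1816]
ee_rot: [-1.699, -1.905, -0.624]
force: [0.1, 0.5, 0.3]
width: 0.648
gripper_force: 0.0
clock 8.5833 pos [0.64 0.09 0.18] joints [ 0.56  0.76 -0.71  1.51 -0.26  1.1   0.22]
shift in current axes [-0.5   0.04  8.76] in target axes [-0.49 -0.    8.76] turn [-0.08 -0.01  0.19]
```

```bash
python3 -m handwheel '[[-0.1,0,1,0,0,0],[-0.1,0,1,0,0,0],[-0.1,0,1,0,0,0],[-0.1,0,1,0,0,0],[0,0,1,0,0,0],[0,0,0,0,0,0.1],[0,0,0,0,0,0]]'
python3 to.py 0.633 0.194 0.041 1.67 40
python3 - <<'E'
from h import *
S=get_image('scene')['image'][150:280,250:410,::-1]
cv2.imwrite('pics/c1.png',cv2.resize(S,None,fx=4,fy=4,interpolation=cv2.INTER_CUBIC))
E
```

```text
clock: 9.17
position: [0.6392, 0.1419, 0.0997]
ee_rot: [-1.712, -1.895, -0.622]
force: [0.3, 0.0, -0.7]
width: 0.652
gripper_force: 0.0
clock 9.1667 pos [0.64 0.14 0.1 ] joints [ 0.49  0.84 -0.7   1.6  -0.25  0.9   0.22]
shift in current axes [ 0.13 -0.04  3.93] in target axes [ 0.13 -0.05  3.93] turn [-0.03  0.01  0.02]
```

View pics/c1.png

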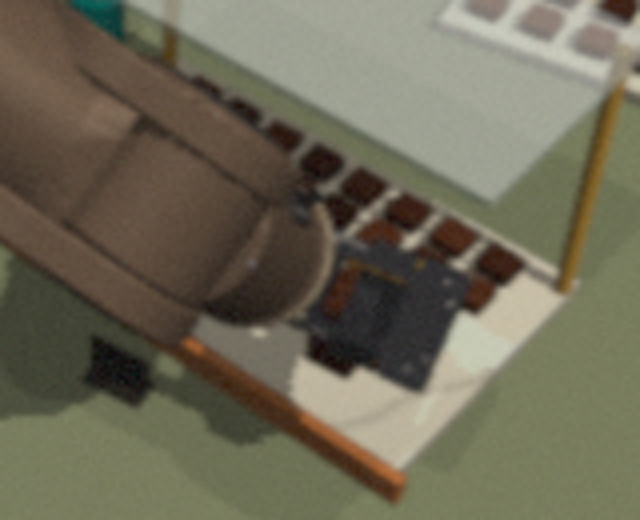

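The gripper (dark plate around crop (390,310)) is over the loaf, with loaf showing at (345,290) and (335,355). It is clear of the glass, so I'm going on.

```bash
python3 -m handwheel '[[0.03,0,0.8,0,0,0],[0.03,0,0.8,0,0,0],[0.03,0,0.8,0,0,0],[0.03,0,0.8,0,0,0],[0.03,0,0.7,0,0,0],[0,0,0,0,0,0],[0,0,0,0,0,0]]'
python3 to.py 0.633 0.194 0.041 1.67 40
```

```text
clock: 9.8
position: [0.6352, 0.193, 0.0426]
ee_rot: [-1.713, -1.895, -0.624]
force: [0.6, -0.3, 0.0]
width: 0.645
gripper_force: 0.0
clock 9.8 pos [0.64 0.19 0.04] joints [ 0.41  0.91 -0.69  1.65 -0.25  0.75  0.22]
shift in current axes [-0.  -0.1  0.1] in target axes [-0.  -0.1  0.1] turn [0.   0.01 0.02]
```

```bash
python3 -m handwheel '[[0,-0.1,0,0,0,0],[0,0,0,0,0,0],[0,0,0,0,0,0],[0,0,0,0,0,0],[0,0,0,0,0,0],[0,0,0,0,0,0],[0,0,0,0,0,0],[0,0,0,0,0,0]]' 0.2 25
python3 -m handwheel '[[0,0,0,0,0,0],[0,0,-0.2,0,0,0],[0,0,-0.4,0,0,0],[0,0,-0.5,0,0,0],[0,0,0,0,0,0]]'
python3 to.py 0.645 -0.06 0.25 1.67 40
```

```text
clock: 10.47
position: [0.6333, 0.193, 0.0423]
ee_rot: [-1.714, -1.894, -0.625]
force: [0.8, -4.8, 5.8]
width: 0.368
gripper_force: 24.9
clock: 10.88
position: [0.6351, 0.1776, 0.0598]
ee_rot: [-1.715, -1.894, -0.625]
force: [1.5, 0.5, -2.1]
width: 0.371
gripper_force: 24.9
clock 10.8833 pos [0.64 0.18 0.06] joints [ 0.44  0.89 -0.7   1.64 -0.25  0.79  0.22]
shift in current axes [ -3.    -0.66 -14.91] in target axes [ -2.98  -0.69 -14.91] turn [0.02 0.02 0.01]
```

```bash
python3 -m handwheel '[[0,0,-0.6,0,0,0],[0,0,-0.8,0,0,0],[0,0,-0.8,0,0,0],[0,0,-0.8,0,0,0],[0,0,-0.8,0,0,0],[0,0,-0.8,0,0,0],[0,0,-0.8,0,0,0],[0,0,-0.8,0,0,0]]'
python3 -m handwheel '[[0,0,-0.9,0,0,0],[0,0,-0.9,0,0,0],[0,0,-0.9,0,0,0],[0,0,-0.9,0,0,0],[0,0,-0.5,0,0,0],[0,0,0,0,0,0]]'
python3 to.py 0.55 -0.24 0.15 1.159 40
python3 - <<'E'
from h import *
np.set_printoptions(precision=4,suppress=True)
obs=[];pts=boxpts(.087,.142,.018)
for n,c in(('scene',(198,317)),('top',(356,196))):
    im=get_image(n); im=dict(im); im['image']=cv2.imread(f'pics/{n}0.png')[:,:,::-1]
    h=cv2.cvtColor(np.ascontiguousarray(im['image']),cv2.COLOR_RGB2HSV); m=((h[...,0]<22)&(h[...,1]>85)).astype(np.uint8)
    k=np.zeros_like(m);cv2.circle(k,c,48,1,-1);m*=k
    m=cv2.morphologyEx(m,cv2.MORPH_CLOSE,np.ones((7,7)));q,l,s,_=cv2.connectedComponentsWithStats(m);i=1+s[1:,4].argmax();print(n,s[i])
    o=(im,(l==i).astype(np.float32));obs.append(o);print(fit([o],pts,0,[.512,-.2228,1.16]))
print(fit(obs,pts,0,[.512,-.2228,1.16]))
E
```

```text
clock: 11.55
position: [0.6417, 0.0991, 0.1547]
ee_rot: [-1.713, -1.894, -0.623]
force: [0.3, -0.5, -1.5]
width: 0.371
gripper_force: 24.9
clock: 12.05
position: [0.6484, 0.0456, 0.2181]
ee_rot: [-1.716, -1.895, -0.626]
force: [0.6, -0.7, -1.8]
width: 0.369
gripper_force: 24.9
clock 12.05 pos [0.65 0.05 0.22] joints [ 0.61  0.74 -0.71  1.44 -0.26  1.2   0.23]
shift in current axes [-12.71  -6.3   -6.21] in target axes [-13.72   1.21  -7.07] turn [-4.66  0.01  5.62]
scene [ 170  285   59   66 2246]
(array([ 0.5102, -0.2245,  1.1767]), np.float64(0.02569478750228882))
top [ 333  166   47   59 1706]
(array([ 0.51  , -0.2237,  1.1724]), np.float64(0.023757874965667725))
(array([ 0.5102, -0.2242,  1.1712]), np.float64(0.050838351249694824))
```

```bash
python3 -m handwheel '[[0,0,-1,0,0,0],[0,0,-1,-0.65,0,0.78],[0,0,0,-0.65,0,0.78],[0,0,0,-0.65,0,0.78],[0,0,0,-0.65,0,0.78],[0,0,0,-0.65,0,0.78],[0,0,0,-0.65,0,0.78],[0,0,0,-0.65,0,0.78]]'
python3 to.py 0.5574 -0.2321 0.10 1.172 40
```

```text
clock: 12.82
position: [0.6487, 0.023, 0.2458]
ee_rot: [-2.2, -1.46, -0.797]
force: [0.0, 0.0, -1.5]
width: 0.37
gripper_force: 24.9
clock 12.8167 pos [0.65 0.02 0.25] joints [ 0.72  0.54 -0.68  1.7  -0.45  0.87  0.01]
shift in current axes [-15.05   0.77  -3.11] in target axes [-15.05   0.75  -3.11] turn [-0.05  0.01 -0.03]
```

```bash
python3 -m handwheel '[[-0.6,0.05,-0.2,0,0,0],[-1,0.05,-0.2,0,0,0],[-1,0.05,-0.2,0,0,0],[-1,0.05,-0.2,0,0,0],[-1,0.05,-0.2,0,0,0],[-1,0.05,-0.2,0,0,0],[-1,0.05,-0.2,0,0,0],[-1,0.05,-0.2,0,0,0]]'
python3 -m handwheel '[[-1,0.05,-0.2,0,0,0],[-1,0.05,-0.2,0,0,0],[-1,0.05,-0.2,0,0,0],[-1,0.05,-0.2,0,0,0],[-1,0.05,-0.2,0,0,0],[-1,0.05,-0.2,0,0,0],[-1,0.05,-0.2,0,0,0],[-0.4,0,-0.1,0,0,0]]'
python3 -m handwheel '[[0,0,0,0,0,0]]'>/dev/null
python3 to.py 0.5574 -0.2321 0.0313 1.172 40
cat > chk.py <<'E'
import sys
from h import *
np.set_printoptions(precision=4,suppress=True)
lab,pts=(('loaf',boxpts(.072,.034,.054)),('drum',cyl(.022,.054)))[sys.argv[1]=='drum']
x,y,yaw,z=map(float,sys.argv[2:6])
for n in('scene','top'):
    im=get_image(n);uv=proj(im,[x,y,z+.03])
    for r in trace(lab,n):
        m=r['region'].astype(np.float32);c=np.array(np.nonzero(m)).mean(1)[::-1]
        if np.hypot(*(c-uv))<20: print(n,c,uv,m.sum(),sil(im,place(pts,x,y,z,yaw)).sum(),fit([(im,m)],pts,z,[x,y,yaw],lab=='loaf'));break
    u,v=int(uv[0])-50,int(uv[1])-40
    k=im['image'][max(v,0):v+80,max(u,0):u+100,::-1];cv2.imwrite(f'pics/k_{n}.png',cv2.resize(k,(400,int(400*k.shape[0]/k.shape[1])),interpolation=cv2.INTER_CUBIC))
a=[cv2.resize(cv2.imread(f'pics/k_{n}.png'),(400,320)) for n in('scene','top')]
cv2.imwrite('pics/'+sys.argv[6]+'.png',np.hstack(a))
E
python3 - <<'E'
from h import *
s=observe();print(s['position'])
E
python3 chk.py loaf 0.5531 -0.2422 1.172 0.073 k1
```

```text
clock: 13.48
position: [0.6031, -0.1084, 0.1722]
ee_rot: [-2.195, -1.465, -0.797]
force: [0.7, -0.7, -1.5]
width: 0.372
gripper_force: 24.9
clock: 14.15
position: [0.5578, -0.2364, 0.0993]
ee_rot: [-2.202, -1.46, -0.796]
force: [0.1, -0.5, -2.2]
width: 0.373
gripper_force: 24.9
clock 14.2333 pos [ 0.56 -0.24  0.1 ] joints [ 1.06  0.78 -0.59  1.66 -0.34  0.97  0.4 ]
shift in current axes [-2.1  -0.09  2.72] in target axes [-2.1  -0.1   2.72] turn [-0.03  0.02 -0.04]
[ 0.55818499 -0.23539931  0.10000129]
scene [209.5376 304.0223] [201.8762 308.6882] 359.0 997.4375 (array([ 0.554 , -0.2329,  0.9801]), np.float64(0.6230132579803467))
top [365.3834 169.092 ] [369.8556 172.3933] 326.0 594.75 (array([ 0.5587, -0.2299,  1.1351]), np.float64(0.43803876638412476))
```

View pics/k1.png

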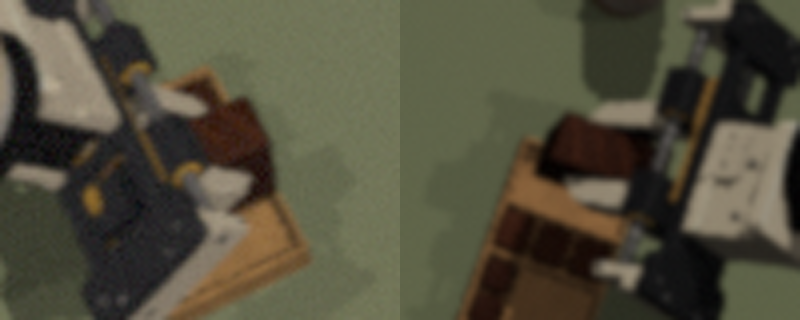

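The loaf is held level in the fingers, over the long place: scene crop (235,140), top crop (600,150). I'll overlay the predicted outline to check its offset along the heading.

```bash
cat > ov.py <<'E'
import sys
from h import *
lab=sys.argv[1]; x,y,yaw,z=map(float,sys.argv[2:6]); a=[]
pts=boxpts(.072,.034,.054) if lab=='loaf' else cyl(.022,.054)
for n in('scene','top'):
    im=get_image(n);u,v=(proj(im,[x,y,z+.03])-[33,25]).astype(int)
    k=cv2.resize(im['image'][v:v+50,u:u+66,::-1],None,fx=6,fy=6,interpolation=cv2.INTER_CUBIC)
    def pl(P,c):
        uv=np.array([proj(im,p) for p in P],np.float32);cv2.polylines(k,[((cv2.convexHull(uv)+.5-[u,v])*6).astype(np.int32)],True,c,1)
    P=place(pts,x,y,z,yaw);pl(P,(0,255,0));pl(P[P[:,2]>z+.01],(255,255,0))
    pl(place(boxpts(.087,.142,0,.018),.510,-.2241,0,1.172),(0,0,255))
    pl(place(boxpts(.081,.043,0,.018,0,-.0465),.510,-.2241,0,1.172),(0,0,255))
    pl(place(boxpts(.053,.053,0,.018,-.014,.0415),.510,-.2241,0,1.172),(0,0,255))
    a.append(k)
cv2.imwrite('pics/'+sys.argv[6]+'.png',np.hstack(a))
E
python3 ov.py loaf 0.5539 -0.2455 1.172 0.0727 k2
```

```text
(no output)
```

View pics/k2.png

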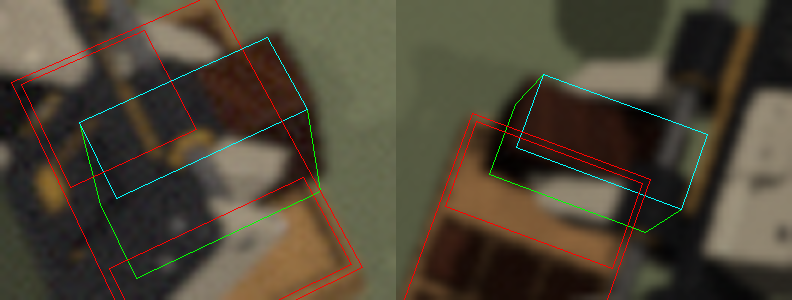

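```bash
cat > fh.py <<'E'
import sys
from h import *
from scipy.optimize import brute
np.set_printoptions(precision=4,suppress=True)
lab=sys.argv[1]; x,y,yaw,z=map(float,sys.argv[2:6])
pts=boxpts(.072,.034,.054) if lab=='loaf' else cyl(.022,.054)
O=[]
for n in('scene','top'):
    im=get_image(n); uv=proj(im,[x,y,z+.03]); best=None
    for r in trace(lab,n):
        c=np.array(np.nonzero(r['region'])).mean(1)[::-1]
        if np.hypot(*(c-uv))<20: best=r['region'];break
    hsv=cv2.cvtColor(im['image'],cv2.COLOR_RGB2HSV); hh,ss,vv=[hsv[...,i].astype(int) for i in range(3)]
    bg=((hh>24)&(hh<60)&(ss>40))|((hh>=9)&(hh<24)&(ss>85)&(vv>110))
    if best is None: print('none',n);continue
    bg&=~best; O.append((im,best.astype(float),bg.astype(float))); print(n,best.sum())
def cost(q,O):
    c=0
    for im,m,bg in O:
        s=sil(im,place(pts,x+q[0],y+q[1],z,yaw)); c+=(m*(1-s)).sum()+(bg*s).sum()
    return c
for o in [[v] for v in O]+[O]:
    r=brute(cost,[slice(-.01,.0101,.0025)]*2,args=(o,),finish=None,full_output=True)
    r=minimize(cost,r[0],args=(o,),method='Nelder-Mead',options=dict(initial_simplex=r[0]+np.array([[0,0],[.002,0],[0,.002]]),xatol=1e-4))
    print('shift',r.x,r.fun,cost([0,0],o))
E
python3 fh.py loaf 0.5539 -0.2455 1.172 0.0727
```

```text
scene 326
top 348
shift [-0.0019  0.0048] 23.0 65.625
shift [0.0004 0.0061] 16.25 62.0625
shift [-0.0005  0.005 ] 46.1875 127.6875
```

```bash
python3 to.py 0.5574 -0.2321 0.0313 1.172 40
python3 ov.py loaf 0.5534 -0.2405 1.172 0.0727 k3
```

```text
clock 14.7333 pos [ 0.56 -0.23  0.1 ] joints [ 1.06  0.78 -0.6   1.66 -0.34  0.97  0.4 ]
shift in current axes [-2.31 -0.1   2.69] in target axes [-2.31 -0.1   2.68] turn [-0.05  0.01  0.03]
```

View pics/k3.png

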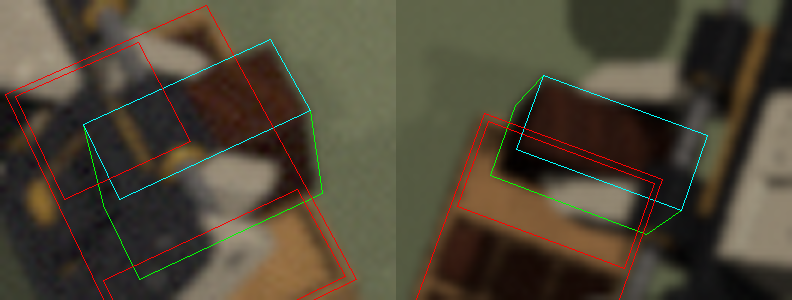

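```bash
python3 -m handwheel '[[-0.36,0,0.4,0,0,0],[-0.36,0,0.4,0,0,0],[-0.36,0,0.4,0,0,0],[-0.36,0,0.4,0,0,0],[-0.18,0,0.2,0,0,0],[0,0,0,0,0,0],[0,0,0,0,0,0],[0,0,0,0,0,0]]'
python3 -m handwheel '[[0,0,0,0,0,0],[0,0,0,0,0,0],[0,0,0,0,0,0]]'
python3 to.py 0.5553 -0.2326 0.0313 1.172 40
python3 fh.py loaf 0.5531 -0.2422 1.172 0.026
```

```text
clock: 15.5
position: [0.559, -0.234, 0.0537]
ee_rot: [-2.198, -1.463, -0.799]
force: [0.6, 0.8, -2.2]
width: 0.371
gripper_force: 24.9
clock: 15.75
position: [0.5589, -0.2342, 0.0538]
ee_rot: [-2.199, -1.464, -0.799]
force: [0.1, 0.1, -2.4]
width: 0.371
gripper_force: 24.9
clock 15.75 pos [ 0.56 -0.23  0.05] joints [ 1.06  0.85 -0.58  1.68 -0.32  0.9   0.44]
shift in current axes [-0.72 -0.19  0.87] in target axes [-0.72 -0.2   0.86] turn [-0.04  0.01  0.03]
scene 286
top 314
shift [-0.0024 -0.0025] 13.75 30.1875
shift [0.0004 0.0011] 11.75 14.625
shift [-0.0007 -0.0007] 41.5625 44.8125
```

```bash
python3 -m handwheel '[[-0.13,0,0.17,0,0,0],[-0.13,-0.03,0.17,0,0,0],[-0.13,0,0.17,0,0,0],[-0.13,0,0.17,0,0,0],[0,0,0,0,0,0],[0,0,0,0,0,0],[0,0,0,0,0,0]]'
python3 -m handwheel '[[-0.08,0,0.1,0,0,0],[0,0,0,0,0,0],[-0.05,0,0.06,0,0,0],[0,0,0,0,0,0],[0,0,0,0,0,0]]'
python3 to.py 0.5565 -0.2326 0.0313 1.172 40
```

```text
clock: 16.53
position: [0.5585, -0.233, 0.0363]
ee_rot: [-2.198, -1.463, -0.798]
force: [-0.2, 0.1, -1.8]
width: 0.372
gripper_force: 24.9
clock: 16.95
position: [0.5584, -0.233, 0.0321]
ee_rot: [-2.199, -1.463, -0.798]
force: [-0.6, 0.6, -1.8]
width: 0.373
gripper_force: 24.9
clock 16.95 pos [ 0.56 -0.23  0.03] joints [ 1.05  0.88 -0.58  1.68 -0.32  0.87  0.45]
shift in current axes [-0.04 -0.09  0.02] in target axes [-0.04 -0.09  0.02] turn [-0.05  0.01  0.02]
```

```bash
for i in 1; do python3 -m handwheel '[[-0.03,0,0.04,0,0,0],[0,0,0,0,0,0],[0,0,0,0,0,0]]' | sed -n 2,4p; done
python3 -m handwheel '[[-0.03,0,0.04,0,0,0],[0,0,0,0,0,0],[0,0,0,0,0,0]]' | sed -n 2,4p
python3 -m handwheel '[[-0.03,0,0.04,0,0,0],[0,0,0,0,0,0],[0,0,0,0,0,0]]' | sed -n 2,4p
```

```text
position: [0.5586, -0.233, 0.0314]
ee_rot: [-2.199, -1.463, -0.799]
force: [-0.9, -0.7, 0.7]
position: [0.5586, -0.233, 0.0313]
ee_rot: [-2.198, -1.464, -0.799]
force: [-4.9, -2.2, 10.0]
position: [0.5586, -0.2329, 0.0313]
ee_rot: [-2.198, -1.464, -0.8]
force: [-8.8, -3.4, 19.3]
```

```bash
python3 -m handwheel '[[0.05,0,-0.07,0,0,0],[0,0,0,0,0,0],[0,0,0,0,0,0]]' | sed -n 2,4p
python3 -m handwheel '[[0,0,0,0,0,0],[0,0,0,0,0,0],[0,0,0,0,0,0],[0,0,0,0,0,0],[0,0,0,0,0,0],[0,0,0,0,0,0]]' 0.65 25 | sed -n 4,6p
python3 -m handwheel '[[0,0,-0.3,0,0,0],[0,0,-0.5,0,0,0],[0,0,-1,0,0,0],[0,0,-1,0,0,0],[0,0,-1,0,0,0],[0,0,-1,0,0,0],[0,0,-1,0,0,0],[0,0,-1,0,0,0]]'
python3 -m handwheel '[[0,0,-1,0,0,0],[0,0,-1,0,0,0],[0,0,-1,0,0,0]]'|head -2
python3 to.py 0.452 0.04 0.22 1.504 40
python3 chk.py loaf 0.5531 -0.2422 1.172 0.004 k4
```

```text
position: [0.5586, -0.2333, 0.0313]
ee_rot: [-2.199, -1.463, -0.799]
force: [-1.8, -2.9, 6.4]
force: [-0.3, -0.1, 0.1]
width: 0.645
gripper_force: 0.0
clock: 19.12
position: [0.5243, -0.315, 0.1367]
ee_rot: [-2.2, -1.464, -0.798]
force: [0.3, 0.2, -0.5]
width: 0.65
gripper_force: 0.0
clock: 19.37
position: [0.5094, -0.3505, 0.1827]
clock 19.3667 pos [ 0.51 -0.35  0.18] joints [ 1.19  0.75 -0.56  1.45 -0.3   1.28  0.44]
shift in current axes [ 14.15 -10.19   9.43] in target axes [15.98 -4.17 10.97] turn [ 3.02  0.01 -3.63]
scene [204.3346 325.7488] [205.2097 325.3926] 804.0 893.6875 (array([ 0.5506, -0.2429,  1.1787]), np.float64(0.09646099805831909))
top [362.6732 177.6144] [363.4897 177.7631] 459.0 513.1875 (array([ 0.5534, -0.24  ,  1.1939]), np.float64(0.09613722562789917))
```

```bash
python3 -m handwheel '[[0,0,-0.3,0.6,0,-0.73],[0,0,0,0.6,0,-0.73],[0,0,0,0.6,0,-0.73],[0,0,0,0.6,0,-0.73],[0,0,0,0.6,0,-0.73],[1,-0.26,0.69,0,0,0],[1,-0.26,0.69,0,0,0],[1,-0.26,0.69,0,0,0]]' 0.72 >/dev/null
python3 -m handwheel '[[1,-0.26,0.69,0,0,0],[1,-0.26,0.69,0,0,0],[1,-0.26,0.69,0,0,0],[1,-0.26,0.69,0,0,0],[1,-0.26,0.69,0,0,0],[1,-0.26,0.69,0,0,0],[1,-0.26,0.69,0,0,0],[1,-0.26,0.69,0,0,0]]'|head -2
python3 -m handwheel '[[1,-0.26,0.69,0,0,0],[1,-0.26,0.69,0,0,0],[1,-0.26,0.69,0,0,0],[1,-0.26,0.69,0,0,0],[1,-0.26,0.69,0,0,0],[0,0,0,0,0,0],[0,0,0,0,0,0]]'
python3 to.py 0.455 0.097 0.179 1.504 40;python3 to.py 0.463 0.212 0.0415 1.504 40
```

```text
clock: 20.9
position: [0.468, -0.0813, 0.2101]
clock: 21.48
position: [0.4496, 0.0408, 0.2217]
ee_rot: [-1.88, -1.767, -0.684]
force: [-0.0, -1.1, -0.4]
width: 0.721
gripper_force: 0.0
clock 21.4833 pos [0.45 0.04 0.22] joints [ 0.95  0.43 -0.83  1.99 -0.46  0.98  0.38]
shift in current axes [0.79 0.09 3.45] in target axes [0.79 0.08 3.45] turn [-0.04  0.01  0.06]
clock 21.4833 pos [0.45 0.04 0.22] joints [ 0.95  0.43 -0.83  1.99 -0.46  0.98  0.38]
shift in current axes [ 0.79  0.13 12.42] in target axes [ 0.78  0.1  12.42] turn [-0.04  0.01  0.06]
```

```bash
python3 -m handwheel '[[0.2,0.03,0.9,0,0,0],[0.2,0.03,0.9,0,0,0],[0.2,0.03,0.9,0,0,0],[0.2,0.03,0.9,0,0,0],[0,0,0.9,0,0,0],[0,0,0.9,0,0,0],[0,0,0.9,0,0,0],[0,0,0,0,0,0]]'
python3 to.py 0.463 0.212 0.0415 1.504 40
python3 fh.py drum 0.4621 0.2 0 0.015
```

```text
clock: 22.15
position: [0.4581, 0.133, 0.1337]
ee_rot: [-1.881, -1.763, -0.684]
force: [-0.9, -0.5, -0.4]
width: 0.721
gripper_force: 0.0
clock 22.15 pos [0.46 0.13 0.13] joints [ 0.75  0.57 -0.84  2.12 -0.49  0.64  0.34]
shift in current axes [ 0.06 -0.    6.07] in target axes [ 0.07 -0.02  6.07] turn [-0.05 -0.01  0.01]
scene 225
top 31
shift [ 0.0082 -0.0046] 1.0 14.0625
shift [ 0.    -0.005] 0.0 1.9375
shift [ 0.0082 -0.0046] 1.0 16.0
```

```bash
python3 - <<'E'
from h import *
np.set_printoptions(precision=4,suppress=True)
O=[]
for n,c,th in(('scene',(289,196),75),('top',(203,214),None)):
    im=dict(get_image(n)); I=cv2.imread(f'pics/{n}0.png'); g=cv2.cvtColor(I,cv2.COLOR_BGR2GRAY).astype(float)
    w=g[c[1]-18:c[1]+18,c[0]-18:c[0]+18]
    t,m=cv2.threshold(w.astype(np.uint8),0,1,cv2.THRESH_BINARY_INV+cv2.THRESH_OTSU)
    q,l,s,_=cv2.connectedComponentsWithStats(m);i=l[18,18];M=np.zeros(g.shape,np.float32);M[c[1]-18:c[1]+18,c[0]-18:c[0]+18]=(l==i)
    o=(im,M);print(n,t,i,s[i]);print(fit([o],cyl(.022,.054),.015,[.462,.2,0],False)); O.append(o)
print(fit(O,cyl(.022,.054),.015,[.462,.2,0],False))
E
```

```text
scene 76.0 2 [ 11   0  25  31 496]
(array([0.4654, 0.1992]), np.float64(0.3668752908706665))
top 114.0 1 [  9   0  22  36 504]
(array([0.4643, 0.1941]), np.float64(0.4561251997947693))
(array([0.4656, 0.197 ]), np.float64(0.8579729199409485))
```

```bash
python3 -m handwheel '[[0,0,0.8,0,0,0],[0,0,0.8,0,0,0],[0,0,0.8,0,0,0],[0,0,0.8,0,0,0],[0,0,0.8,0,0,0],[0,0,0.8,0,0,0],[0,0,0.7,0,0,0],[0,0,0.5,0,0,0]]'
python3 -m handwheel '[[0,0,0,0,0,0],[0,0,0,0,0,0]]'|sed -n 2,4p
python3 to.py 0.463 0.211 0.0415 1.504 40
```

```text
clock: 23.12
position: [0.4654, 0.2087, 0.0433]
ee_rot: [-1.885, -1.765, -0.687]
force: [0.1, -0.2, 0.2]
width: 0.721
gripper_force: 0.0
position: [0.4652, 0.2084, 0.0439]
ee_rot: [-1.884, -1.765, -0.687]
force: [-0.2, 0.4, 0.2]
clock 23.2833 pos [0.47 0.21 0.04] joints [ 0.56  0.76 -0.83  2.18 -0.52  0.31  0.34]
shift in current axes [ 0.02 -0.12  0.17] in target axes [ 0.02 -0.12  0.17] turn [0.01 0.   0.02]
```

```bash
python3 -m handwheel '[[0,-0.05,0.15,0,0,0],[0,0,0,0,0,0],[0,0,0,0,0,0]]'|sed -n 2,4p
python3 -m handwheel '[[0,0,0,0,0,0],[0,0,0,0,0,0],[0,0,0,0,0,0],[0,0,0,0,0,0],[0,0,0,0,0,0],[0,0,0,0,0,0],[0,0,0,0,0,0],[0,0,0,0,0,0]]' 0.3 25
python3 -m handwheel '[[0,0,0,0,0,0],[0,0,-0.2,0,0,0],[0,0,-0.4,0,0,0],[0,0,-0.5,0,0,0],[0,0,-0.6,0,0,0],[0,0,-0.8,0,0,0],[0,0,-0.8,0,0,0],[0,0,-0.8,0,0,0]]'
```

```text
position: [0.4644, 0.2102, 0.0417]
ee_rot: [-1.885, -1.765, -0.687]
force: [-0.2, 0.3, -0.7]
clock: 24.2
position: [0.4646, 0.2106, 0.0415]
ee_rot: [-1.885, -1.765, -0.688]
force: [2.1, -2.2, 3.5]
width: 0.473
gripper_force: 25.0
clock: 24.87
position: [0.4594, 0.1573, 0.1048]
ee_rot: [-1.883, -1.765, -0.685]
force: [0.5, -0.3, -0.9]
width: 0.474
gripper_force: 25.0
```

```bash
python3 -m handwheel '[[0,0,-0.9,0,0,0],[0,0,-0.9,0,0,0],[0,0,-0.9,0,0,0],[0,0,-0.9,0,0,0],[0,0,-0.9,0,0,0],[0,0,-0.9,0,0,0],[0,0,-0.9,0,0,0],[0,0,-0.9,0,0,0]]'|sed -n 2,4p
python3 -m handwheel '[[0,0,-0.5,0,0,0],[0,0,0,-0.6,0,0.73],[0,0,0,-0.6,0,0.73],[0,0,0,-0.6,0,0.73],[0,0,0,-0.6,0,0.73],[0,0,0,-0.6,0,0.73],[0,0,0,0,0,0]]'
python3 to.py 0.4702 -0.2112 0.10 1.172 40
```

```text
position: [0.4529, 0.0651, 0.2152]
ee_rot: [-1.884, -1.765, -0.685]
force: [0.8, -0.2, -0.8]
clock: 26.12
position: [0.4512, 0.06, 0.2217]
ee_rot: [-2.201, -1.461, -0.795]
force: [-0.2, 1.3, -0.8]
width: 0.473
gripper_force: 25.0
clock 26.1167 pos [0.45 0.06 0.22] joints [ 1.02  0.3  -0.87  2.16 -0.69  0.76  0.3 ]
shift in current axes [-13.2    6.14  -3.12] in target axes [-13.2    6.14  -3.13] turn [-0.05  0.03 -0.02]
```

```bash
python3 -m handwheel '[[-0.94,0.44,-0.22,0,0,0],[-0.94,0.44,-0.22,0,0,0],[-0.94,0.44,-0.22,0,0,0],[-0.94,0.44,-0.22,0,0,0],[-0.94,0.44,-0.22,0,0,0],[-0.94,0.44,-0.22,0,0,0],[-0.94,0.44,-0.22,0,0,0],[-0.94,0.44,-0.22,0,0,0]]'|sed -n 2,4p
python3 -m handwheel '[[-0.94,0.44,-0.22,0,0,0],[-0.94,0.44,-0.22,0,0,0],[-0.94,0.44,-0.22,0,0,0],[-0.94,0.44,-0.22,0,0,0],[-0.94,0.44,-0.22,0,0,0],[-0.94,0.44,-0.22,0,0,0],[0,0,0,0,0,0],[0,0,0,0,0,0]]'>/dev/null
python3 -m handwheel '[[0,0,0,0,0,0],[0,0,0,0,0,0],[0,0,0,0,0,0],[0,0,0,0,0,0]]'
python3 to.py 0.4702 -0.2112 0.0305 1.172 40
python3 fh.py drum 0.4661 -0.2209 0 0.0735
python3 ov.py drum 0.4661 -0.2209 0 0.0735 k5
```

```text
position: [0.465, -0.096, 0.1519]
ee_rot: [-2.196, -1.465, -0.797]
force: [0.4, 0.2, 0.3]
clock: 27.78
position: [0.4742, -0.21, 0.1006]
ee_rot: [-2.197, -1.465, -0.798]
force: [0.5, 0.0, -0.3]
width: 0.475
gripper_force: 25.0
clock 27.7833 pos [ 0.47 -0.21  0.1 ] joints [ 1.16  0.7  -0.6   1.86 -0.38  0.91  0.52]
shift in current axes [-2.35 -0.16  2.6 ] in target axes [-2.35 -0.16  2.6 ] turn [-0.06  0.01  0.04]
scene 89
top 279
shift [-0.0013 -0.0023] 9.375 22.75
shift [0.0032 0.0015] 5.9375 25.3125
shift [ 0.0025 -0.0025] 47.3125 48.0625
```

View pics/k5.png

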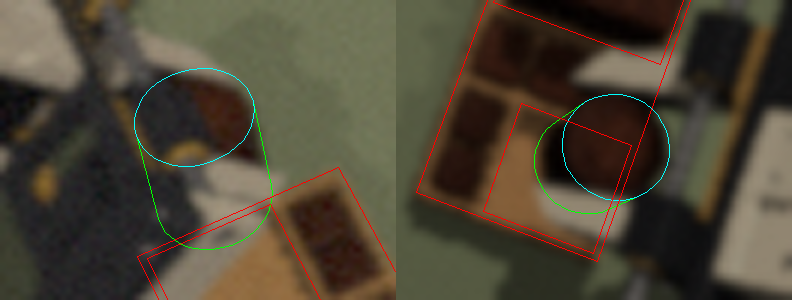

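The drum is held level over the square place, about 3 mm off toward world +x. In the top crop its top is at (615,140), against (616,147) predicted. I'm correcting this on the way down.

```bash
python3 -m handwheel '[[-0.4,-0.04,0.44,0,0,0],[-0.4,-0.03,0.45,0,0,0],[-0.4,-0.03,0.45,0,0,0],[-0.4,-0.03,0.44,0,0,0],[0,0,0,0,0,0],[0,0,0,0,0,0],[0,0,0,0,0,0],[0,0,0,0,0,0]]'
python3 -m handwheel '[[0,0,0,0,0,0],[0,0,0,0,0,0]]'|sed -n 2,4p
python3 to.py 0.4702 -0.2112 0.0305 1.172 40
python3 fh.py drum 0.4661 -0.2209 0 0.026
python3 ov.py drum 0.4661 -0.2209 0 0.026 k6
```

```text
clock: 28.75
position: [0.4716, -0.2112, 0.0527]
ee_rot: [-2.199, -1.464, -0.799]
force: [0.2, 0.0, -1.4]
width: 0.478
gripper_force: 25.0
position: [0.4715, -0.2113, 0.0528]
ee_rot: [-2.199, -1.464, -0.799]
force: [0.2, 0.1, -1.0]
clock 28.9167 pos [ 0.47 -0.21  0.05] joints [ 1.16  0.77 -0.59  1.88 -0.37  0.83  0.56]
shift in current axes [-0.73 -0.06  0.84] in target axes [-0.73 -0.06  0.84] turn [-0.04  0.01  0.03]
scene 114
top 224
shift [-0.0048 -0.0025] 10.75 32.5
shift [-0.001 -0.001] 6.625 8.4375
shift [-0.0029 -0.0021] 22.875 40.9375
```

View pics/k6.png

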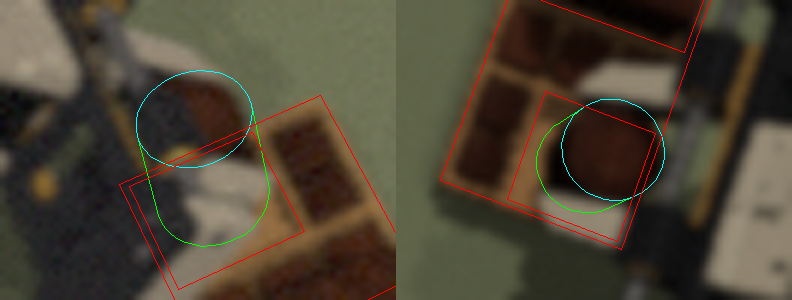

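The outline now sits on the drum in both crops and inside the red square place (top crop (612,150)). I'm lowering it straight down.

```bash
python3 -m handwheel '[[-0.13,0,0.17,0,0,0],[-0.13,0,0.17,0,0,0],[-0.13,0,0.16,0,0,0],[-0.13,0,0.16,0,0,0],[0,0,0,0,0,0],[0,0,0,0,0,0],[0,0,0,0,0,0]]'|sed -n 2,4p
python3 -m handwheel '[[-0.06,0,0.07,0,0,0],[-0.05,0,0.05,0,0,0],[0,0,0,0,0,0],[0,0,0,0,0,0],[0,0,0,0,0,0]]'|sed -n 2,4p
python3 -m handwheel '[[-0.03,0,0.04,0,0,0],[0,0,0,0,0,0],[0,0,0,0,0,0]]' | sed -n 2,4p
python3 -m handwheel '[[-0.03,0,0.04,0,0,0],[0,0,0,0,0,0],[0,0,0,0,0,0]]' | sed -n 2,4p
```

```text
position: [0.4714, -0.2106, 0.0355]
ee_rot: [-2.198, -1.463, -0.798]
force: [-0.5, 0.3, -1.2]
position: [0.4713, -0.2108, 0.0323]
ee_rot: [-2.199, -1.463, -0.798]
force: [-0.3, 0.5, -0.9]
position: [0.4713, -0.2107, 0.0313]
ee_rot: [-2.199, -1.463, -0.798]
force: [-0.3, -0.2, -1.3]
position: [0.4715, -0.2107, 0.0306]
ee_rot: [-2.198, -1.464, -0.799]
force: [-1.4, -1.5, 3.8]
```

```bash
python3 -m handwheel '[[0,0,0,0,0,0],[0,0,0,0,0,0],[0,0,0,0,0,0],[0,0,0,0,0,0],[0,0,0,0,0,0],[0,0,0,0,0,0]]' 0.72 25 | sed -n 4,6p
python3 -m handwheel '[[0,0,-0.3,0,0,0],[0,0,-0.5,0,0,0],[0,0,-1,0,0,0],[0,0,-1,0,0,0],[0,0,-1,0,0,0],[0,0,-1,0,0,0],[0,0,-1,0,0,0],[0,0,-1,0,0,0]]'|sed -n 2,6p
python3 -m handwheel '[[0,0,-1,0,0,0],[0,0,-1,0,0,0],[0,0,-1,0,0,0],[0,0,-1,0,0,0],[0,0,-1,0,0,0],[0,0,0,0,0,0],[0,0,0,0,0,0]]'|head -2
python3 chk.py drum 0.4661 -0.2209 0 0.004 k7; python3 chk.py loaf 0.5531 -0.2422 1.172 0.004 k8
python3 - <<'E'
from h import *
a=[]
for n,(u,v) in(('scene',(150,265)),('top',(320,150))):
    im=get_image(n)['image'][v:v+90,u:u+100,::-1]; a.append(cv2.resize(im,None,fx=4,fy=4,interpolation=cv2.INTER_CUBIC))
cv2.imwrite('pics/end.png',np.hstack([x[:360,:400] for x in a]))
E
```

```text
force: [1.0, 0.1, -0.3]
width: 0.716
gripper_force: 0.0
position: [0.4372, -0.2926, 0.1361]
ee_rot: [-2.2, -1.463, -0.798]
force: [0.7, -0.1, -0.4]
width: 0.723
gripper_force: 0.0
clock: 32.47
position: [0.4129, -0.3519, 0.212]
scene [182.6203 299.0187] [184.5887 298.5188] 482.0 494.0 (array([ 0.4624, -0.2238]), np.float64(0.055769920349121094))
top [357.4016 209.4921] [357.7439 209.5728] 254.0 297.25 (array([ 0.4663, -0.2205]), np.float64(0.13937723636627197))
scene [204.7191 325.5284] [205.2097 325.3926] 776.0 893.6875 (array([ 0.5509, -0.2424,  1.0888]), np.float64(0.11744582653045654))
top [362.8492 177.7796] [363.4897 177.7631] 431.0 513.1875 (array([ 0.553 , -0.2386,  1.1872]), np.float64(0.14862024784088135))
```

View pics/end.png

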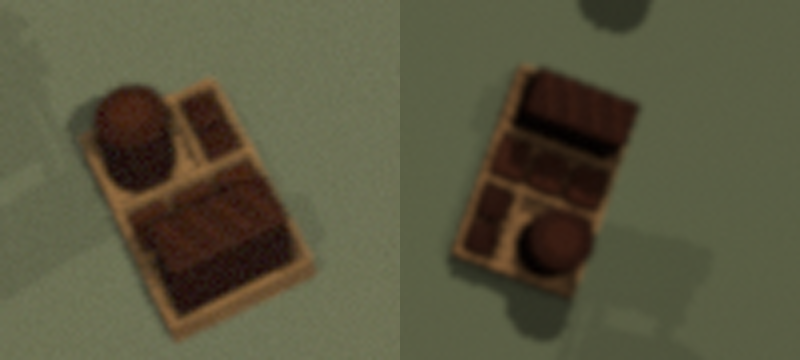

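Both pieces stand upright in their places: the drum at crop (135,135) in the square one and the loaf at (215,235) in the long one. The arm is clear, so I'm handing the job in.

```bash
python3 -c "
from cell import *
print(sign_off())"
```

```text
the job is handed in; nothing more can be done
None
```

The loaf and the drum are packed upright on the box floor, each in its own place, and the job is handed in at about 33 s of the 64 s allowed; sign-off returned no verdict, and I did not re-check the dome, card and jar at the end.

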